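# Feed a carton through the press guard with the push stick

## Task

The push stick was put away grip-first in its steel pocket: draw it out by its bare end, lay it down on its flat sole and let go, then take it again by its upright grip. With the stick behind the white carton on the press bed, push the carton under the guard hood until it is completely out on the far side but still wholly on the bed; never touch the carton with the hand. Then draw the stick back out of the hood and leave it lying on its sole between the fences just before the hood, without disturbing the other things on the bench.

Things in the scene. Friction and masses are not known exactly. Their poses are not given: they have to be found in the camera images.
- carton_center (a point): Closed white rigid carton, 70 wide (its x) x 110 long (its y) x 30 mm high, about 0.22 kg, lying on the press bed before the hood between the two fences, its length along the feed. This point is its centre, half-way up. Its far end starts 15 to 55 mm before the hood. It slides freely on the bed and stops when pushing stops.
- stick_tip (a point): Bare front end of the wooden push stick: a straight sole 200 long x 36 wide x 24 mm high, flat underside down, with an upright grip block on its rear end. The point is the centre of the front end face, 12 mm above the underside; y forwards along the stick, z up. At the start it lies loose on the bench in the pocket, only the front 82 to 107 mm sticking out of the mouth.
- stick_grip (a point): The push stick's upright grip block: 28 wide (across the stick, x) x 40 mm long (along the stick, y), rising from the sole's top to 72 mm above the stick's underside. This point is inside the block, 50 mm above the underside, 175 mm behind the front end face and 25 mm ahead of the stick's rear end. Same axes as stick_tip. At the start it is hidden in the pocket.
- pocket: Fixed grey steel tool pocket on the bench, a floorless cover 68 wide (x) x 125 long (y) x 88 mm high outside, 60 mm wide and 84 mm high inside, closed at its -y end, top and sides, open at its mouth on +y. Origin: centre of its footprint, on the bench. The mouth is 62.5 mm along its y axis; the stick is drawn out along +y.
- hood_entry (a point): Middle of the near edge of the press's guard opening, on the bed's top face (12 mm above the bench). Its y axis is the feed direction, x across, z up. The bed begins 195 mm before this point. The opening is 80 mm wide, 40 mm high above the bed and 60 mm long.
- hood_exit (a point): Middle of the far edge of the guard opening, on the bed's top face, 60 mm along the feed from hood_entry; same axes. The bed goes on 200 mm beyond it.
- carton_pair: Bystander: two white cartons stuck together one on the other, 70 x 110 x 60 mm; origin under its centre.
- tape_stand: Bystander: grey tape stand with a white roll, 55 x 160 x 96 mm, heavy; origin under its centre.
- tray: Bystander: empty open cardboard tray 100 x 140 x 40 mm; origin under its centre.
- carton: The same white carton as carton_center; origin: centre of its underside.
- stick: The whole push stick, about 0.17 kg; origin: centre of the sole's underside, 100 mm behind the front end face; y forwards along the stick, z up.
- press: The fixed press: steel bed 12 mm thick on the bench, 100 wide (x) x 455 mm long (y), a straight fence 20 mm high above the bed along each side, 80 mm apart inside. Across the bed stands a solid grey guard hood, 60 long x 140 wide, up to 162 mm above the bench, with the low opening through it. Origin: under the hood's centre, on the bench; y is the feed direction.
There are look-alikes about, which are no part of the job. Leave any black or purple look-alike of the stick alone. Leave any turquoise look-alike of the pocket alone.

How it is judged:
On the way, in this order (a step that is already met when the one before it is completed fails the run):
1. the push stick is wholly out of the pocket, lying at rest on its sole and let go, the carton not yet through (horizontal distance between stick_grip and pocket above 0.09 m and contact force between the fingers and stick below 0.1 N and height (world z) of stick below 0.02 m and angle between stick's own z axis and vertical below 0.15 rad and linear speed of stick below 0.02 m/s and y of carton_center in the frame of hood_exit below 0 m), for 0.2 s.
2. the stick is held by its upright grip (distance between the grasp point and stick_grip below 0.045 m and contact force between the fingers and stick above 1 N), for 0.2 s.
3. the carton is completely past the far side of the hood (y of carton_center in the frame of hood_exit above 0.055 m), for 0.2 s.
At the end, for the whole second after the job is handed in: Carton flat and at rest on the bed, wholly past the hood and not over the bed's end (centre 55 to 147 mm beyond hood_exit). Push stick at rest on its sole on the infeed bed, within 30 mm of the middle line, its front end 0 to 150 mm before hood_entry (y of carton_center in the frame of hood_exit between 0.055 and 0.147 m and z of carton_center in the frame of hood_exit between 0.01 and 0.02 m and angle between carton's own z axis and vertical below 0.1 rad and linear speed of each of carton, stick below 0.02 m/s and y of stick_tip in the frame of hood_entry between -0.15 and 0 m and x of stick_tip in the frame of hood_entry between -0.03 and 0.03 m and x of stick in the frame of hood_entry between -0.03 and 0.03 m and z of stick_tip in the frame of hood_entry below 0.025 m and angle between stick's own z axis and vertical below 0.15 rad); the robot touches nothing.
It fails at once if the hand or arm touches the carton (contact force between any of the fingers, the arm and carton above 0.5 N).
It fails at once if a bystander is moved by more than 30 mm (distance of any of carton_pair, tape_stand, tray from where it was at the start of the episode above 0.03 m).
It fails at once if the carton is lifted off the bed or tipped (z of carton_center in the frame of hood_exit above 0.035 m or angle between carton's own z axis and vertical above 0.4 rad).
It also fails if it takes over 51 s, if anything falls off the work surface, if the arm or the gripper's body presses on something with over 40 N, if the wrist force passes 120 N, or if a joint passes its speed limit or range.

## Robot

A 7-joint arm with a two-finger parallel gripper is mounted at the origin on the work surface. World frame = base frame: x ahead of the robot, y to its left, z up, the work surface at z = 0. Lengths are in m, angles in rad, forces in N, time in s.
With the tool pointing down it reaches from about 0.4 to 0.85 m from the base axis. Payload 4.5 kg.
Tool frame: the origin (TCP) lies at the very end of the fingers, on their centre line; the grasp point (between the pads) lies 19 mm behind it; z points along the fingers, y is the line along which they close (so a half turn about z gives the same grasp; the last joint's range is limited). The gripper opens to 88 mm and grips with 3 to 60 N. Pads are 18 mm wide; open, the fingers measure 123 mm over their backs; the gripper's body (75 mm by 187 mm) begins 45 mm behind the grasp point.
Start: joints at [-1.262, 0.689, -0.195, 1.565, 0.157, 0.902, -0.215], TCP at [0.17, 0.602, 0.216] pointing down, gripper open.
Joint ranges: [-3.01, 3.01], [-0.46, 2.08], [-1.47, 1.51], [0.13, 2.56], [-1, 4.14], [0.04, 2.09], [-2.66, 2.66]. Speed limits (rad/s): [2.57, 2.57, 3.14, 3.14, 3.14, 3.14, 3.14].

## Interface

Orientations are given as a unit quaternion [x, y, z, w].
In Python, from bench import bot gives the robot as it stands. The module is installed in compiled form; this text tells all that it offers.
- The arm moves only by the tool play_rows, never from a script. Its argument "commands" is a list that holds one entry, the list of rows, each a list of 4 numbers: the shift along the tool's x, y, z in m, then the turn about the tool's z in rad. A call has 1 to 10 rows; each row shifts and turns the commanded pose from where the row before left it, along the tool's axes as they then stand; what a row does not reach is not made up. A row lasts 1/12 s, in which the tool goes at most 41.7 mm and 7.16 degrees, less where a joint would pass 70% of its speed; a pose out of reach is approached as far as the arm can. A call is refused whole if a number of a shift passes 0.0417 or a number of a turn 0.125, either way. A call with a gripper value outside its range is refused whole. "jaw" is the finger opening in m, from 0 to 0.0881, set as the call begins (left out, the last holds). The fingers move at their own pace and stop on an object; "grip_force" is the grip in N (left out, the last holds). Time passes only in rows, so rows that do not move let the fingers close. It gives the time, the measured TCP pose, the force, the opening and the grip force at its end, in the units of the state.
- bot.read_state(): the state, without advancing time (a new reading comes with each control period).
- bot.camera(name): name is "scene" or "top" or "wrist"; returns the picture (384x512x3 uint8, red, green, blue); there is no depth.
- bot.camera_model(name): a dict with "fx", "fy", "cx", "cy" (pixels), "view" (4x4, takes a point from world to camera coordinates). Camera axes: x right, y up, looking along -z (the intrinsics and any distortion apply to the point x, -y, -z); pixel columns grow to the right and rows downward; lengths in m; the calibration is good to about 2 mm. The wrist camera is an equidistant fisheye: a pixel r from the principal point sees the ray r / f radians off the axis. A picture is of the moment at which its call begins: read the wrist's pose just before it. camera_model takes no time and is no camera call; for the wrist camera it gives the pose at the moment of the call.
- bot.hand_in(): hands the job in; it is judged then, once.
The state is a dict: "time_s": time; "joint_pos": joint angles; "joint_vel": joint speeds; "joint_efforts": joint torques, N m; "tcp_pos": TCP position; "orientation": TCP orientation; "contact_force": force on the tool from outside, world axes, zero at the start; "wrist_torque": the same for the moment, N m; "width": finger opening in m; "grasp_force": force on a finger pad.
Only numpy, scipy, OpenCV 4.12 (cv2) and the standard library are available. Lean on these libraries where they do the work, as an engineer would, in place of code of your own. Each camera call takes 0.05 s, during which the arm holds its last target. There are 200 camera calls.

## Working session

There is one attempt and no reset: what is moved stays moved. The work goes in short steps, Python scripts to look and compute and a tool call to move; the robot and the scene stay as the last step left them, time stands still between calls to the robot, and variables do not carry over. Pictures are saved under pics/ and viewed, at most 10 in all, crops included, and the job is handed in when it is done.

Besides the shell and the picture viewer there is one more tool, called by a JSON object that holds its "fn" and its "kwargs", one argument or row to a line. play_rows: Moves the arm, as the interface text tells. Its arguments: {"type":"object","properties":{"commands":{"type":"array"},"jaw":{"type":"number"},"grip_force":{"type":"number"}},"required":["commands"]}

```bash
mkdir -p pics; cat > h.py <<'E'
import numpy as np, cv2
from bench import bot
def ray(name,u,v,m=None):
    m=m or bot.camera_model(name); V=np.array(m["view"])
    x=(u-m["cx"])/m["fx"]; y=(v-m["cy"])/m["fy"]
    if name=="wrist":
        r=np.hypot(x,y); s=np.sin(r)/r if r>1e-9 else 1
        d=np.array([x*s,-y*s,-np.cos(r)])
    else: d=np.array([x,-y,-1])
    R=V[:3,:3]; return -R.T@V[:3,3], R.T@d
def onz(name,u,v,z,m=None):
    o,d=ray(name,u,v,m); return o+d*(z-o[2])/d[2]
def proj(name,p,m=None):
    m=m or bot.camera_model(name); c=np.array(m["view"])@np.append(p,1); c=c[:3]*[1,-1,-1]
    if name=="wrist":
        t=np.arctan2(np.hypot(c[0],c[1]),c[2]); k=t/np.hypot(c[0],c[1]); return np.array([m["cx"]+m["fx"]*c[0]*k,m["cy"]+m["fy"]*c[1]*k])
    return np.array([m["cx"]+m["fx"]*c[0]/c[2],m["cy"]+m["fy"]*c[1]/c[2]])
def snap(name,f):
    m=bot.camera_model(name); im=bot.camera(name)[:,:,::-1].copy(); cv2.imwrite("pics/"+f,im); return im,m
E
python3 - <<'E'
from h import *
s=bot.read_state(); print({k:np.round(v,3) for k,v in s.items()})
a,m=snap("top","top0.png"); b,_=snap("scene","scene0.png")
cv2.imwrite("pics/top0b.png",cv2.resize(a,(800,600)))
cv2.imwrite("pics/scene0b.png",cv2.resize(b,(800,600)))
print(m)
E
```

```text
{'time_s': np.float64(0.0), 'joint_pos': array([-1.262,  0.69 , -0.195,  1.566,  0.157,  0.902, -0.215]), 'joint_vel': array([-0.   ,  0.   , -0.   , -0.002, -0.001,  0.001, -0.001]), 'joint_efforts': array([-0.0000e+00, -5.2756e+01, -1.2670e+00, -1.5343e+01, -5.3000e-02,
        7.0000e-03,  0.0000e+00]), 'tcp_pos': array([0.169, 0.601, 0.215]), 'orientation': array([ 0.137,  0.991, -0.001, -0.   ]), 'contact_force': array([-0.155, -0.119,  0.096]), 'wrist_torque': array([-0.011,  0.016, -0.046]), 'grasp_force': np.float64(0.0), 'width': np.float64(0.088)}
{'fx': 443.6982160418831, 'fy': 443.6982160418831, 'cx': 252.46029373499792, 'cy': 182.90582101961343, 'view': array([[ 0.00525433, -0.99996563,  0.00641277, -0.06119085],
       [ 0.98665918,  0.00622768,  0.16268032, -0.5505047 ],
       [-0.16271467,  0.00547245,  0.98665799, -1.39634016],
       [ 0.        ,  0.        ,  0.        ,  1.        ]])}
```

View pics/top0b.png

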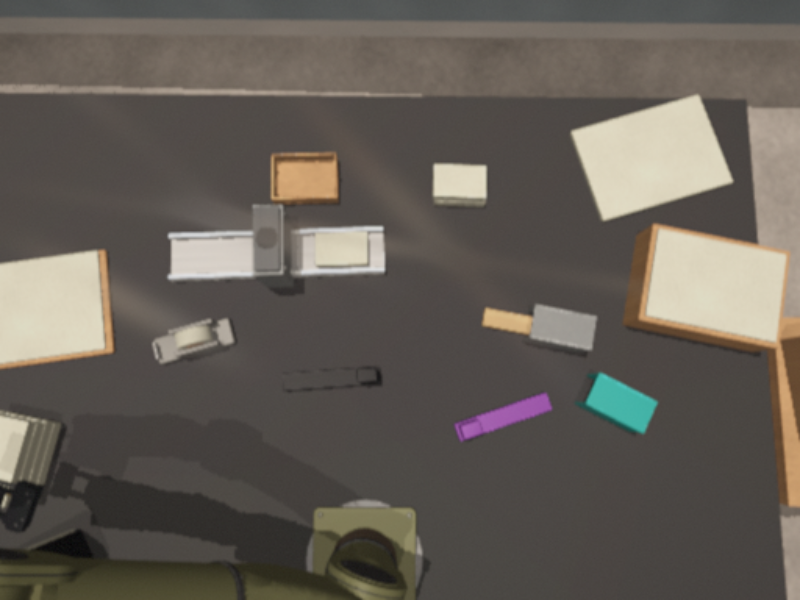

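View pics/scene0b.png

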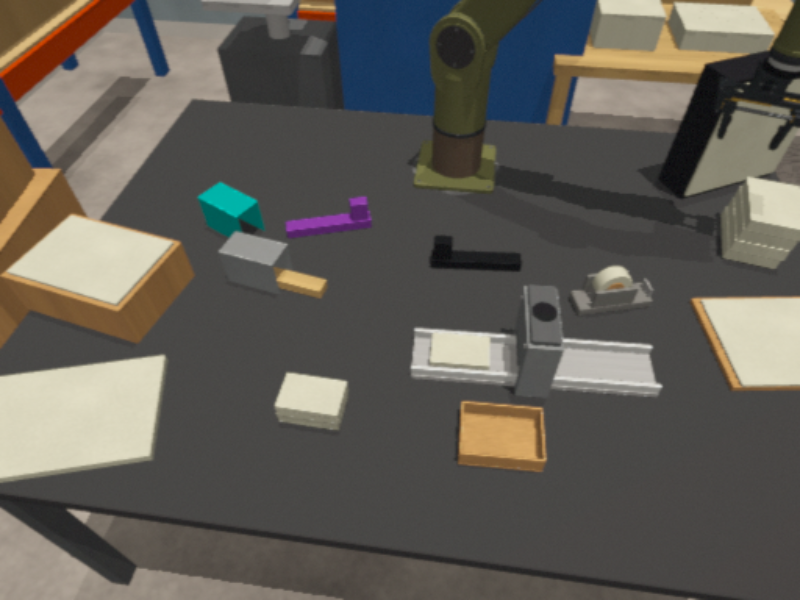

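The top view (800x600 scale) shows feed running to the left (+y): bed from (385,250) to (170,255), hood at (268,238) and carton at (342,249). The wooden stick's end spans (483–533,318) and the grey pocket is at (563,328). The purple, black and turquoise look-alikes are all separate from these.

```bash
python3 - <<'E'
from h import *
im=cv2.imread("pics/top0.png"); m=bot.camera_model("top"); hsv=cv2.cvtColor(im,cv2.COLOR_BGR2HSV)
def roi(mask,x0,y0,x1,y1):
    o=np.zeros_like(mask); s=.64
    a,b,c,d=[int(k*s) for k in (x0,y0,x1,y1)]; o[b:d,a:c]=mask[b:d,a:c]; return o
def rect(mask,z,n):
    c=max(cv2.findContours(mask,cv2.RETR_EXTERNAL,cv2.CHAIN_APPROX_NONE)[0],key=cv2.contourArea)[:,0]
    P=np.array([onz("top",u,v,z,m)[:2] for u,v in c])*1000
    r=cv2.minAreaRect(P.astype(np.float32)); print(n,np.round(r[0],1),np.round(r[1],1),round(r[2],1),np.round(cv2.boxPoints(r)).tolist())
wood=cv2.inRange(hsv,(8,80,120),(28,255,255))
rect(roi(wood,470,295,540,345),.024,"stick")
for lo in(75,95): rect(roi(cv2.inRange(hsv,(0,0,lo),(179,40,255)),528,295,610,360),.088,"pocket")
print(hsv[int(328*.64),int(563*.64)],hsv[int(249*.64),int(342*.64)],hsv[int(252*.64),int(377*.64)],hsv[int(231*.64),int(340*.64)],hsv[int(210*.64),int(268*.64)])
rect(roi(cv2.inRange(hsv,(18,22,150),(40,120,255)),305,215,380,280),.042,"carton")
rect(roi(cv2.inRange(hsv,(0,0,110),(179,60,255)),290,220,395,285),.032,"bedR")
rect(roi(cv2.inRange(hsv,(0,0,110),(179,60,255)),160,220,252,290),.032,"bedL")
rect(roi(cv2.inRange(hsv,(0,0,70),(179,60,255)),245,195,292,232),.162,"hoodtop")
cv2.imwrite("pics/c.png",np.hstack([cv2.resize(im[130:190,95:255],(480*800//960,150)),]) if 0 else cv2.resize(im[125:235,95:395],(800,293),interpolation=cv2.INTER_CUBIC))
E
```

```text
stick [ 482.9 -293.1] [102.6  40.8] 79.7 [[454.0, -340.0], [494.0, -347.0], [512.0, -246.0], [472.0, -239.0]]
pocket [ 467.2 -404.5] [164.  130.3] 88.5 [[400.0, -485.0], [530.0, -488.0], [534.0, -324.0], [404.0, -321.0]]
pocket [ 463.7 -395. ] [129.8  74.9] 79.4 [[415.0, -452.0], [489.0, -466.0], [512.0, -338.0], [439.0, -324.0]]
[ 18  16 159] [ 22  35 219] [ 17  20 209] [  0   0 213] [ 20  19 122]
carton [629.1  55.8] [ 74.4 116.5] 2.8 [[589.0, 112.0], [595.0, -4.0], [669.0, -1.0], [663.0, 116.0]]
bedR [629.   62.7] [106.8 199. ] 2.1 [[572.0, 160.0], [579.0, -39.0], [686.0, -35.0], [679.0, 164.0]]
bedL [617.5 334.9] [106.6 175.3] 2.4 [[561.0, 420.0], [568.0, 245.0], [674.0, 250.0], [667.0, 425.0]]
hoodtop [675.9 192.1] [72.  89.9] 0.4 [[640.0, 237.0], [640.0, 147.0], [712.0, 147.0], [712.0, 237.0]]
```

View pics/c.png

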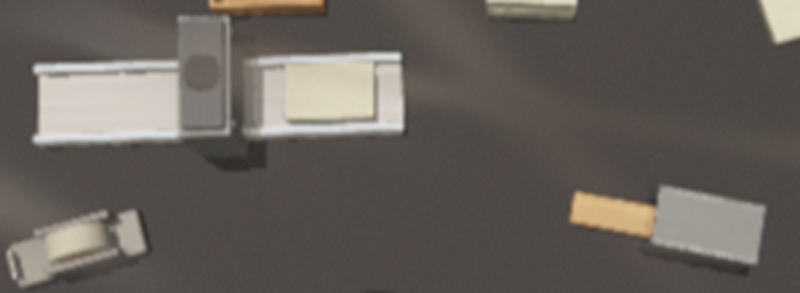

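```bash
cat >> h.py <<'E'
def plan(x,y,z,yaw,n=None):
    """constant row to reach target (mm, deg yaw of tool x), n rows"""
    s=bot.read_state(); p=np.array(s["tcp_pos"]); q=s["orientation"]
    from scipy.spatial.transform import Rotation as Ro
    M=Ro.from_quat(q).as_matrix(); y0=np.arctan2(M[1,0],M[0,0])
    t=-((np.radians(yaw)-y0+np.pi)%(2*np.pi)-np.pi)
    d=complex(x/1000-p[0],y/1000-p[1]); dz=-(z/1000-p[2])
    if not n: n=int(np.ceil(max(abs(t)/.12,np.linalg.norm([abs(d),dz])*(1.15 if abs(t)>.5 else 1)/.0405)))
    c=d/sum(np.exp(1j*(y0-t/n*np.arange(n))))
    print("t%.2f"%s["time_s"],"pos",np.round(p*1000,1),"yaw %.1f"%np.degrees(y0),"tilt",np.round(M[:2,2],3),"w %.4f gf %.1f"%(s["width"],s["grasp_force"]),"F",np.round(s["contact_force"],1),"\n n=%d row: %s"%(n,np.round([c.real,-c.imag,dz/n,t/n],4).tolist()))
E
python3 -c "
from h import *
plan(487.3,-269,120,79.7)"
```

```text
t0.10 pos [169.4 601.  215.5] yaw 164.3 tilt [-0.    -0.002] w 0.0882 gf 0.0 F [-0.6 -1.  -0.9] 
 n=27 row: [-0.0366, -0.0088, 0.0035, 0.0547]
```

{"fn": "play_rows", "kwargs": {
  "commands": [
    [[-0.0366,-0.0088,0,0.0547],[-0.0366,-0.0088,0,0.0547],[-0.0366,-0.0088,0,0.0547],[-0.0366,-0.0088,0,0.0547],[-0.0366,-0.0088,0,0.0547],[-0.0366,-0.0088,0,0.0547],[-0.0366,-0.0088,0,0.0547],[-0.0366,-0.0088,0,0.0547],[-0.0366,-0.0088,0,0.0547]]
  ]
}}

```text
time_s: 0.85
tcp_pos: [0.4207, 0.3765, 0.2159]
orientation: [0.376, 0.927, -0.0, -0.0]
contact_force: [1.3, -0.4, -1.0]
width: 0.0882
grasp_force: 0.0
```

{"fn": "play_rows", "kwargs": {
  "commands": [
    [[-0.0366,-0.0088,0,0.0547],[-0.0366,-0.0088,0,0.0547],[-0.0366,-0.0088,0,0.0547],[-0.0366,-0.0088,0,0.0547],[-0.0366,-0.0088,0,0.0547],[-0.0366,-0.0088,0,0.0547],[-0.0366,-0.0088,0,0.0547],[-0.0366,-0.0088,0,0.0547],[-0.0366,-0.0088,0,0.0547]]
  ]
}}

```text
time_s: 1.6
tcp_pos: [0.5346, 0.061, 0.2159]
orientation: [0.59, 0.807, -0.0, -0.0]
contact_force: [0.8, -0.9, -0.4]
width: 0.0879
grasp_force: 0.0
```

{"fn": "play_rows", "kwargs": {
  "commands": [
    [[-0.0366,-0.0088,0,0.0547],[-0.0366,-0.0088,0,0.0547],[-0.0366,-0.0088,0,0.0547],[-0.0366,-0.0088,0,0.0547],[-0.0366,-0.0088,0,0.0547],[-0.0366,-0.0088,0,0.0547],[-0.0366,-0.0088,0,0.0547],[-0.0366,-0.0088,0,0.0547],[-0.0366,-0.0088,0,0.0547],[0,0,0,0]]
  ]
}}

```text
time_s: 2.43
tcp_pos: [0.4816, -0.2788, 0.2162]
orientation: [0.773, 0.635, -0.003, 0.002]
contact_force: [0.0, -1.0, 1.3]
width: 0.0879
grasp_force: 0.0
```

```bash
python3 -c "
from h import *
im,m=snap('wrist','w1.png')
plan(487.3,-269,100,79.7)
hsv=cv2.cvtColor(im,cv2.COLOR_BGR2HSV); k=cv2.inRange(hsv,(8,80,90),(28,255,255))
c=max(cv2.findContours(k,cv2.RETR_EXTERNAL,cv2.CHAIN_APPROX_NONE)[0],key=cv2.contourArea)[:,0]
P=np.array([onz('wrist',u,v,.024,m)[:2] for u,v in c])*1000
r=cv2.minAreaRect(P.astype(np.float32));print(r,cv2.boxPoints(r).round().tolist(),c.min(0),c.max(0))
"
```

```text
t2.48 pos [ 483.6 -274.3  216. ] yaw 79.1 tilt [-0.002 -0.003] w 0.0878 gf 0.0 F [-0.2  0.7  0.2] 
 n=3 row: [0.002, 0.0009, 0.0387, -0.0034]
((641.837890625, -568.5722045898438), (28.76913070678711, 513.9305419921875), 78.70410919189453) [[387.0, -532.0], [891.0, -633.0], [897.0, -605.0], [393.0, -504.0]] [230 293] [494 329]
```

View pics/w1.png

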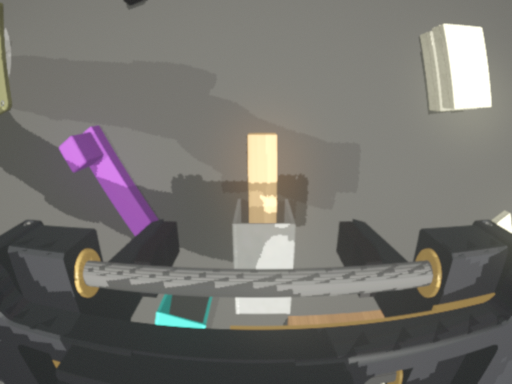

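The wrist view shows the bare stick end at columns 248–277, rows 134–222, aligned between the fingers. I'll ray-cast it to check.

```bash
python3 -c "
from h import *
for u,v in((248,134),(277,134),(249,222),(279,222)): print(onz('wrist',u,v,.024).round(4)*1000)
plan(487.3,-269,100,79.7)
plan(487.3,-269,5,79.7)
"
```

```text
[ 479.5 -236.8   24. ]
[ 513.9 -243.4   24. ]
[ 458.4 -348.7   24. ]
[ 496.9 -356.1   24. ]
t2.48 pos [ 483.6 -274.3  216. ] yaw 79.1 tilt [-0.002 -0.003] w 0.0878 gf 0.0 F [-0.2  0.7  0.2] 
 n=3 row: [0.002, 0.0009, 0.0387, -0.0034]
t2.48 pos [ 483.6 -274.3  216. ] yaw 79.1 tilt [-0.002 -0.003] w 0.0878 gf 0.0 F [-0.2  0.7  0.2] 
 n=6 row: [0.001, 0.0004, 0.0352, -0.0017]
```

{"fn": "play_rows", "kwargs": {
  "commands": [
    [[0,0.001,0.035,0],[0,0.001,0.035,0],[0,0.001,0.035,0],[0,0,0.035,0],[0,0,0.03,0],[0,0,0.025,0],[0,0,0.015,0],[0,0,0,0],[0,0,0,0]]
  ]
}}

```text
time_s: 3.23
tcp_pos: [0.4893, -0.2683, 0.0056]
orientation: [0.768, 0.641, 0.0, -0.001]
contact_force: [0.1, -0.5, 0.5]
width: 0.0885
grasp_force: 0.0
```

{"fn": "play_rows", "kwargs": {
  "commands": [
    [[0,0,0,0],[0,0,0,0],[0,0,0,0],[0,0,0,0],[0,0,0,0],[0,0,0,0]]
  ],
  "jaw": 0.02,
  "grip_force": 20
}}

```text
time_s: 3.73
tcp_pos: [0.4896, -0.2698, 0.0066]
orientation: [0.768, 0.64, 0.0, 0.0]
contact_force: [0.3, -0.3, 0.2]
width: 0.0502
grasp_force: 0.0
```

```bash
python3 -c "
from h import *
plan(487.3,-269,5,79.7)
"
```

```text
t3.73 pos [ 489.6 -269.8    6.6] yaw 79.6 tilt [ 0.001 -0.   ] w 0.0502 gf 0.0 F [ 0.3 -0.3  0.2] 
 n=1 row: [0.0004, -0.0024, 0.0016, -0.0012]
```

{"fn": "play_rows", "kwargs": {
  "commands": [
    [[0,0,0,0],[0,0,0,0],[0,0,0,0],[0,0,0,0],[0,0,0,0]]
  ]
}}

```text
time_s: 4.15
tcp_pos: [0.4893, -0.2697, 0.0061]
orientation: [0.768, 0.64, -0.0, -0.0]
contact_force: [0.6, -0.5, -0.1]
width: 0.0203
grasp_force: 0.0
```

{"fn": "play_rows", "kwargs": {
  "commands": [
    [[0.005,0,0,0],[0.015,0,0,0],[0.02,0,0,0],[0.02,0,0,0],[0.02,0,0,0],[0.02,0,0,0],[0.02,0,0,0],[0.02,0,0,0],[0.02,0,0,0],[0.01,0,0,0]]
  ]
}}

```text
time_s: 4.98
tcp_pos: [0.5204, -0.0986, 0.0061]
orientation: [0.767, 0.642, 0.001, -0.001]
contact_force: [0.2, -0.2, 0.9]
width: 0.0201
grasp_force: 0.0
```

```bash
python3 -c "
from h import *
plan(487.3,-269,5,79.7)
im,m=snap('top','t2.png'); cv2.imwrite('pics/t2c.png',cv2.resize(im[170:250,240:400],(800,400)))
"
```

```text
t4.98 pos [520.4 -98.6   6.1] yaw 79.8 tilt [0.    0.002] w 0.0201 gf 0.0 F [ 0.2 -0.2  0.9] 
 n=5 row: [-0.0347, -0.0005, 0.0002, 0.0005]
```

View pics/t2c.png

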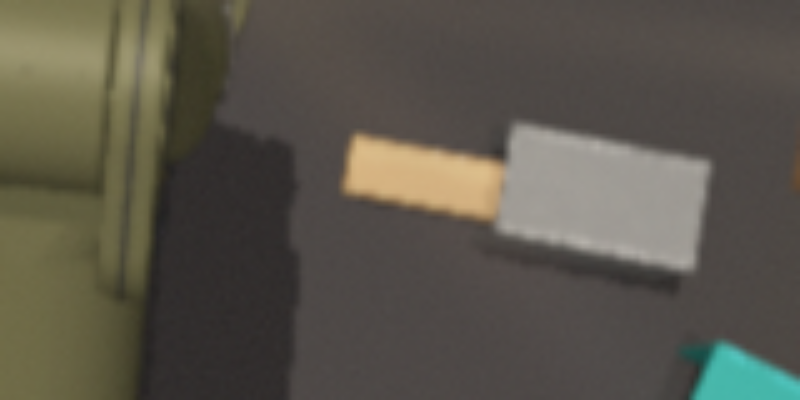

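The fingers closed on nothing: the stick end is still at crop (347,165), unmoved. I'll find the geometry error before trying again.

```bash
python3 -c "
from h import *
m=bot.camera_model('top'); im=cv2.imread('pics/t2.png')
print(onz('top',240+347/5,170+165/5,.024,m)); print('tcp px',proj('top',[.5204,-.0986,.006],m),'base',proj('top',[0,0,0],m))
print(np.linalg.inv(m['view'])[:3,3], np.linalg.det(m['view'][:3,:3]))
w=bot.camera_model('wrist'); print(np.linalg.inv(w['view'])[:3,3],w['fx'],w['cx'],w['cy'], proj('wrist',[.5204,-.0986,.006],w))
cv2.imwrite('pics/t2d.png',cv2.resize(im,(800,600)))
im,_=snap('wrist','w2.png')
im2,_=snap('scene','s2.png')
cv2.imwrite('pics/ws.png',np.hstack([cv2.resize(im,(400,300)),cv2.resize(im2,(400,300))]))
"
```

```text
[ 0.48881967 -0.24500937  0.024     ]
tcp px [264.54129526 193.93643174] base [233.01641214 357.83307753]
[ 0.31627701 -0.05011899  1.46765886] 0.9999999999999992
[ 0.53375365 -0.03087839  0.17430977] 297.3186396354542 257.55700483563174 187.7500824155244 [255.77107051 224.73382907]
```

View pics/ws.png

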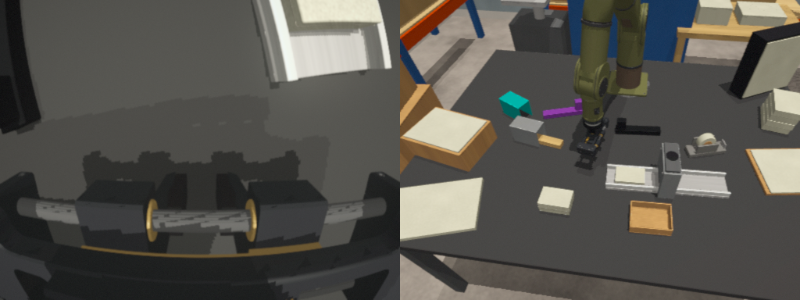

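```bash
python3 -c "
from h import *
m=bot.camera_model('scene'); s=bot.read_state()
print('tcp scene',proj('scene',s['tcp_pos'],m)*400/512+[400,0]*1, s['tcp_pos'])
for z in (0,.024): print([proj('scene',[x,y,z],m).round(1) for x,y in((.472,-.240),(.510,-.246))])
im=cv2.imread('pics/s2.png');u,v=proj('scene',s['tcp_pos'],m).astype(int)
cv2.circle(im,(u,v),2,(0,0,255),-1)
for p in ([.472,-.240,.024],[.510,-.246,.024],[.4896,-.2697,.0066]):
  cv2.circle(im,tuple(proj('scene',p,m).astype(int)),1,(255,0,0),-1)
cv2.imwrite('pics/s2c.png',cv2.resize(im[120:230,120:300],(800,489),interpolation=cv2.INTER_CUBIC))
"
```

```text
tcp scene [593.68075118 153.19134585] [ 0.52003601 -0.10202884  0.00618817]
[array([210.2, 182.5]), array([205.9, 190.6])]
[array([209.5, 177.7]), array([205. , 185.8])]
```

View pics/s2c.png

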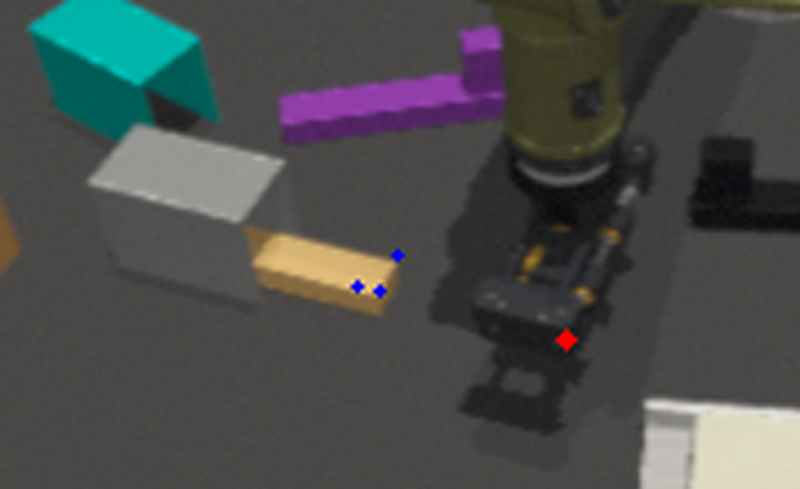

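{"fn": "play_rows", "kwargs": {
  "commands": [
    [[0,0,0,0],[0,0,0,0],[0,0,0,0],[0,0,0,0],[0,0,0,0],[0,0,0,0],[0,0,0,0],[0,0,0,0],[0,0,0,0],[0,0,0,0]]
  ],
  "jaw": 0.088
}}

```text
time_s: 5.97
tcp_pos: [0.52, -0.1024, 0.0062]
orientation: [0.768, 0.64, 0.0, -0.0]
contact_force: [-0.0, -0.2, 0.1]
width: 0.0845
grasp_force: 0.0
```

{"fn": "play_rows", "kwargs": {
  "commands": [
    [[-0.02,0,0,0],[-0.02,0,0,0],[-0.02,0,0,0],[-0.02,0,0,0],[-0.02,0,0,0],[-0.02,0,0,0],[-0.02,0,0,0],[-0.02,0,0,0],[-0.01,0,0,0],[0,0,0,0]]
  ]
}}

```text
time_s: 6.8
tcp_pos: [0.4884, -0.273, 0.0063]
orientation: [0.769, 0.639, -0.001, 0.001]
contact_force: [0.3, 0.7, 0.6]
width: 0.0879
grasp_force: 0.0
```

```bash
python3 -c "
from h import *
plan(490,-269,5,79.7)
a,m=snap('wrist','w3.png'); b,_=snap('scene','s3.png')
for p in ([.4938,-.242,.024],[.4870,-.28,.024]): print(proj('wrist',p,m))
cv2.imwrite('pics/c3.png',np.hstack([cv2.resize(a,(400,300)),cv2.resize(b[120:225,130:270],(400,300))]))
"
```

```text
t6.80 pos [ 488.4 -273.     6.3] yaw 79.4 tilt [-0.    -0.002] w 0.0879 gf 0.0 F [0.3 0.7 0.6] 
 n=1 row: [0.0042, 0.0008, 0.0013, -0.0054]
[254.8964072  179.34658223]
[255.62033304 246.16074268]
```

View pics/c3.png

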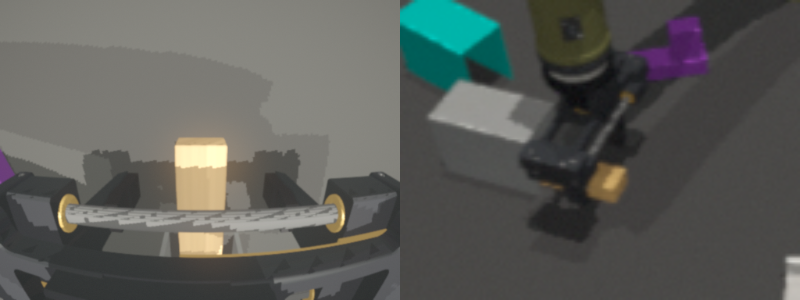

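The stick's end clearly lies between the fingers (wrist crop columns 175–226, tip row 140). I'll close again in steps.

{"fn": "play_rows", "kwargs": {
  "commands": [
    [[0,0,0,0],[0,0,0,0],[0,0,0,0],[0,0,0,0],[0,0,0,0],[0,0,0,0],[0,0,0,0],[0,0,0,0]]
  ],
  "jaw": 0.03,
  "grip_force": 25
}}

```text
time_s: 7.57
tcp_pos: [0.4893, -0.2697, 0.0062]
orientation: [0.768, 0.64, 0.0, -0.0]
contact_force: [-0.6, -0.4, -0.4]
width: 0.0366
grasp_force: 0.0
```

{"fn": "play_rows", "kwargs": {
  "commands": [
    [[0,0,0,0],[0,0,0,0],[0,0,0,0],[0,0,0,0]]
  ]
}}

```text
time_s: 7.9
tcp_pos: [0.4893, -0.2697, 0.0062]
orientation: [0.768, 0.64, 0.0, -0.0]
contact_force: [0.6, 0.3, -0.2]
width: 0.03
grasp_force: 0.0
```

```bash
python3 -c "
from h import *
plan(490,-269,5,79.7)
a,m=snap('wrist','w4.png'); b,_=snap('scene','s4.png')
c=cv2.imread('pics/w3.png'); d=cv2.absdiff(a,c).max(2)
print('changed cols at rows', {r:(lambda q:(q.min(),q.max(),len(q)) if len(q) else None)(np.where(d[r]>25)[0]) for r in (185,200,215,225,235,245)})
cv2.imwrite('pics/c4.png',cv2.resize(a[150:360,60:450],(800,431)))
"
```

```text
t7.90 pos [ 489.3 -269.7    6.2] yaw 79.6 tilt [0. 0.] w 0.0300 gf 0.0 F [ 0.6  0.3 -0.2] 
 n=1 row: [0.0008, 0.0005, 0.0012, -0.0012]
changed cols at rows {185: (np.int64(224), np.int64(290), 17), 200: (np.int64(12), np.int64(354), 137), 215: (np.int64(223), np.int64(382), 19), 225: (np.int64(80), np.int64(471), 62), 235: (np.int64(47), np.int64(469), 214), 245: (np.int64(49), np.int64(467), 179)}
```

View pics/c4.png

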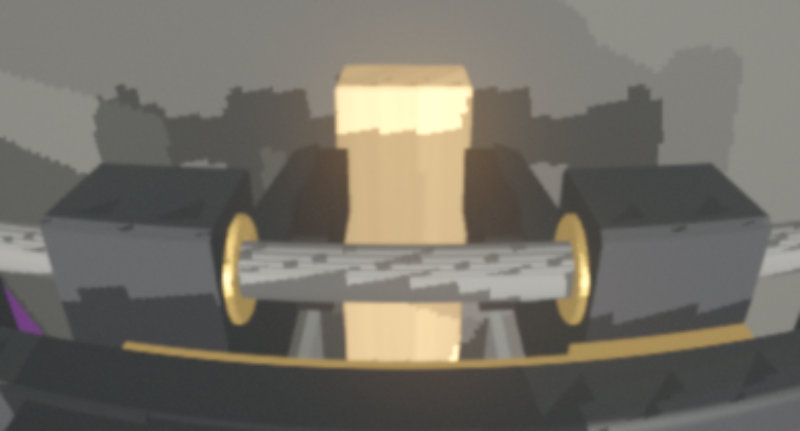

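The fingers overlap the stick's edges in view, yet there is no contact. They may be passing above the stick, with the real height off. I'll test it: open, then feel for the bench.

{"fn": "play_rows", "kwargs": {
  "commands": [
    [[0,0,0,0],[0,0,0,0],[0,0,0,0],[0,0,0,0],[0,0,0,0],[0,0,0,0]]
  ],
  "jaw": 0.065
}}

```text
time_s: 8.5
tcp_pos: [0.4893, -0.2697, 0.0062]
orientation: [0.768, 0.64, 0.0, -0.0]
contact_force: [-0.0, 0.6, -0.1]
width: 0.0646
grasp_force: 0.0
```

{"fn": "play_rows", "kwargs": {
  "commands": [
    [[0,0,0.002,0],[0,0,0.002,0],[0,0,0,0]]
  ]
}}

```text
time_s: 8.75
tcp_pos: [0.4891, -0.2695, 0.0017]
orientation: [0.768, 0.64, -0.0, -0.0]
contact_force: [0.2, -0.1, 0.1]
width: 0.065
grasp_force: 0.0
```

{"fn": "play_rows", "kwargs": {
  "commands": [
    [[0,0,0.002,0],[0,0,0.002,0],[0,0,0,0]]
  ]
}}

```text
time_s: 9.0
tcp_pos: [0.4891, -0.2695, -0.0023]
orientation: [0.768, 0.64, -0.0, -0.0]
contact_force: [-0.8, 0.5, 0.1]
width: 0.0648
grasp_force: 0.0
```

{"fn": "play_rows", "kwargs": {
  "commands": [
    [[0,0,0.002,0],[0,0,0.002,0],[0,0,0,0]]
  ]
}}

```text
time_s: 9.25
tcp_pos: [0.4892, -0.2696, -0.0062]
orientation: [0.768, 0.64, -0.0, -0.0]
contact_force: [0.6, 0.0, -0.3]
width: 0.0648
grasp_force: 0.0
```

{"fn": "play_rows", "kwargs": {
  "commands": [
    [[0,0,0.002,0],[0,0,0.002,0],[0,0,0,0]]
  ]
}}

```text
time_s: 9.5
tcp_pos: [0.4891, -0.2696, -0.0102]
orientation: [0.768, 0.64, -0.0, -0.0]
contact_force: [0.6, -0.6, -0.0]
width: 0.0648
grasp_force: 0.0
```

```bash
python3 -c "
from h import *
plan(490,-269,5,79.7)
print(bot.read_state()['joint_pos'])"
```

```text
t9.50 pos [ 489.1 -269.6  -10.2] yaw 79.6 tilt [-0.  0.] w 0.0648 gf 0.0 F [ 0.6 -0.6 -0. ] 
 n=1 row: [0.0007, 0.0007, -0.0152, -0.0011]
[ 0.3969017   0.96240529  0.04158115  1.90290041 -0.12439005  0.2793047
  0.35947966]
```

{"fn": "play_rows", "kwargs": {
  "commands": [
    [[0,0,0.002,0],[0,0,0.002,0],[0,0,0,0]]
  ]
}}

```text
time_s: 9.75
tcp_pos: [0.4892, -0.2696, -0.0142]
orientation: [0.768, 0.64, -0.0, -0.0]
contact_force: [0.2, -0.3, -0.1]
width: 0.065
grasp_force: 0.0
```

{"fn": "play_rows", "kwargs": {
  "commands": [
    [[0,0,0,0],[0,0,0,0],[0,0,0,0],[0,0,0,0],[0,0,0,0],[0,0,0,0],[0,0,0,0]]
  ],
  "jaw": 0.03
}}

```text
time_s: 10.33
tcp_pos: [0.4893, -0.2697, -0.0137]
orientation: [0.768, 0.64, 0.0, -0.0]
contact_force: [0.5, 0.1, 1.6]
width: 0.0355
grasp_force: 25.0
```

Gripped: width 35.5 mm and 25 N. The reported z reads about 20 mm too low, so I'll work with that. Drawing the stick out now.

{"fn": "play_rows", "kwargs": {
  "commands": [
    [[0.005,0,0,0],[0.015,0,0,0],[0.02,0,0,0],[0.02,0,0,0],[0.02,0,0,0],[0.02,0,0,0],[0.02,0,0,0],[0.02,0,0,0],[0.02,0,0,0],[0.01,0,0,0]]
  ]
}}

```text
time_s: 11.17
tcp_pos: [0.5205, -0.0994, -0.0138]
orientation: [0.767, 0.642, 0.001, -0.0]
contact_force: [0.2, -1.5, 1.1]
width: 0.0357
grasp_force: 25.0
```

{"fn": "play_rows", "kwargs": {
  "commands": [
    [[0,0,0,0],[0,0,0,0],[0,0,0,0],[0,0,0,0],[0,0,0,0],[0,0,0,0],[0,0,0,0]]
  ],
  "jaw": 0.075
}}

```text
time_s: 11.75
tcp_pos: [0.5198, -0.1031, -0.0138]
orientation: [0.768, 0.64, -0.0, 0.0]
contact_force: [0.1, -0.3, -0.4]
width: 0.0746
grasp_force: 0.0
```

{"fn": "play_rows", "kwargs": {
  "commands": [
    [[0,0,0.002,0],[0,0,0.001,0],[0,0,0,0]]
  ]
}}

```text
time_s: 12.0
tcp_pos: [0.5197, -0.1024, -0.0171]
orientation: [0.768, 0.64, -0.0, -0.0]
contact_force: [-0.4, 1.4, 1.1]
width: 0.075
grasp_force: 0.0
```

{"fn": "play_rows", "kwargs": {
  "commands": [
    [[0,0,0.002,0],[0,0,0.001,0],[0,0,0,0]]
  ]
}}

```text
time_s: 12.25
tcp_pos: [0.5198, -0.1024, -0.0201]
orientation: [0.768, 0.64, -0.0, -0.0]
contact_force: [-0.5, -0.1, -0.0]
width: 0.0752
grasp_force: 0.0
```

{"fn": "play_rows", "kwargs": {
  "commands": [
    [[0,0,0.002,0],[0,0,0.001,0],[0,0,0,0]]
  ]
}}

```text
time_s: 12.5
tcp_pos: [0.52, -0.1025, -0.022]
orientation: [0.768, 0.64, 0.0, 0.0]
contact_force: [-0.9, 0.2, 9.3]
width: 0.0748
grasp_force: 4.3
```

{"fn": "play_rows", "kwargs": {
  "commands": [
    [[0,0,0.001,0],[0,0,0.001,0],[0,0,0,0]]
  ]
}}

```text
time_s: 12.75
tcp_pos: [0.5201, -0.1024, -0.0221]
orientation: [0.768, 0.64, 0.001, 0.0]
contact_force: [-3.4, 0.1, 28.7]
width: 0.075
grasp_force: 14.1
```

True height = reported z + 21.5 mm, from touching the bench at −21.5 mm. Lifting and looking for the stick.

{"fn": "play_rows", "kwargs": {
  "commands": [
    [[0,0,-0.004,0],[0,0,-0.03,0],[0,0,-0.04,0],[0,0,-0.04,0],[0,0,-0.04,0],[0,0,-0.02,0],[0,0,0,0],[0,0,0,0]]
  ],
  "jaw": 0.088
}}

```text
time_s: 13.42
tcp_pos: [0.5206, -0.1024, 0.1501]
orientation: [0.768, 0.64, 0.001, 0.001]
contact_force: [-0.7, -0.5, -1.2]
width: 0.0879
grasp_force: 0.0
```

```bash
python3 -c "
from h import *
plan(490,-269,5,79.7)
b,m=snap('top','t5.png'); a,w=snap('wrist','w5.png'); c,sm=snap('scene','s5.png')
for im,n,mm in((b,'top',m),(c,'scene',sm),(a,'wrist',w)):
  hsv=cv2.cvtColor(im,cv2.COLOR_BGR2HSV); k=cv2.inRange(hsv,(8,70,100),(28,255,255))
  for q in cv2.findContours(k,cv2.RETR_EXTERNAL,cv2.CHAIN_APPROX_NONE)[0]:
    if cv2.contourArea(q)>100: r=cv2.minAreaRect(q); print(n,np.round(r[0]),np.round(r[1]),round(r[2]),[onz(n,u,v,.024,mm)[:2].round(3).tolist() for u,v in cv2.boxPoints(r)])
x=np.hstack([cv2.resize(b[150:250,220:353],(399,300)),cv2.resize(c[100:235,130:310],(400,300))])
y=cv2.resize(a,(400,300)); y=np.hstack([y,np.zeros((300,399,3),np.uint8)])
cv2.imwrite('pics/c5.png',np.vstack([x,y]))
"
```

```text
t13.42 pos [ 520.6 -102.4  150.1] yaw 79.7 tilt [ 0.002 -0.   ] w 0.0879 gf 0.0 F [-0.7 -0.5 -1.2] 
 n=6 row: [-0.0282, -0.0, 0.0242, -0.0001]
top [219. 363.] [25. 15.] 72 [[0.018, 0.077], [0.032, 0.033], [-0.037, 0.008], [-0.051, 0.051]]
top [206. 354.] [10. 58.] 1 [[-0.069, 0.1], [0.103, 0.1], [0.103, 0.068], [-0.069, 0.068]]
top [224. 271.] [34. 15.] 9 [[0.252, 0.087], [0.299, 0.081], [0.284, -0.026], [0.237, -0.019]]
top [254. 237.] [ 7. 50.] 9 [[0.299, -0.041], [0.46, -0.064], [0.456, -0.086], [0.296, -0.063]]
top [228. 233.] [43. 51.] 8 [[0.318, 0.099], [0.48, 0.079], [0.461, -0.059], [0.3, -0.037]]
top [203. 230.] [ 6. 50.] 9 [[0.321, 0.122], [0.48, 0.099], [0.477, 0.08], [0.318, 0.103]]
top [197. 229.] [ 6. 50.] 9 [[0.324, 0.142], [0.483, 0.121], [0.48, 0.102], [0.321, 0.123]]
top [302. 200.] [33. 13.] 11 [[0.488, -0.162], [0.531, -0.171], [0.51, -0.278], [0.467, -0.268]]
top [ 50. 212.] [ 49. 101.] 41 [[0.38, 0.76], [0.634, 0.565], [0.527, 0.435], [0.279, 0.631]]
top [276. 157.] [31. 19.] 20 [[0.629, -0.075], [0.692, -0.098], [0.656, -0.194], [0.594, -0.171]]
top [455. 233.]
[... 571 characters left out ...]
[426.  29.] [ 57. 175.] 73 [[-0.737, 0.176], [-1.674, 1.322], [-0.809, 1.152], [-0.192, 0.248]]
scene [202.   6.] [12. 23.] 90 [[-0.99, -0.701], [-1.009, -0.56], [-0.835, -0.521], [-0.818, -0.654]]
scene [31. 13.] [52. 96.] 50 [[-0.503, -1.787], [-1.558, -1.943], [-0.881, -1.344], [-0.131, -1.345]]
wrist [309. 312.] [ 31. 156.] 90 [[0.462, -0.243], [0.657, -0.289], [0.66, -0.347], [0.451, -0.293]]
wrist [435. 273.] [44. 10.] 90 [[0.717, -0.234], [0.733, -0.239], [0.742, -0.314], [0.724, -0.308]]
wrist [ 82. 272.] [18. 45.] 12 [[0.227, -0.218], [0.28, -0.152], [0.305, -0.16], [0.256, -0.225]]
wrist [258. 206.] [125.  36.] 90 [[0.509, -0.067], [0.544, -0.073], [0.522, -0.212], [0.481, -0.205]]
```

View pics/c5.png

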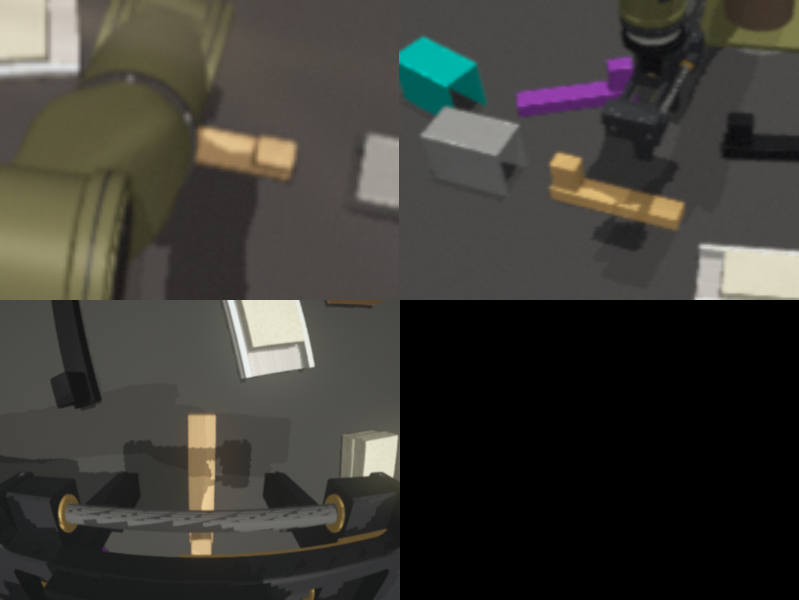

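Stick is fully out and upright on its sole: in the scene crop the grip is at (566,170) and the front at (670,212). Now regrasp it by the grip, 150 mm behind.

{"fn": "play_rows", "kwargs": {
  "commands": [
    [[-0.03,0,0,0],[-0.03,0,0,0],[-0.03,0,0,0],[-0.03,0,0,0],[-0.03,0,0,0],[0,0,0,0],[0,0,0,0]]
  ]
}}

```text
time_s: 14.15
tcp_pos: [0.4912, -0.2519, 0.1476]
orientation: [0.769, 0.639, -0.001, -0.001]
contact_force: [0.3, 1.3, 0.1]
width: 0.0877
grasp_force: 0.0
```

```bash
python3 -c "
from h import *
plan(493,-250,11.5,79.7)
print(onz('top',311.7,200.7,.072))
a,w=snap('wrist','w6.png'); c,sm=snap('scene','s6.png')
hsv=cv2.cvtColor(a,cv2.COLOR_BGR2HSV); k=cv2.inRange(hsv,(8,70,100),(28,255,255)); k[:,:200]=0;k[:,310:]=0
q=max(cv2.findContours(k,cv2.RETR_EXTERNAL,cv2.CHAIN_APPROX_NONE)[0],key=cv2.contourArea);print(cv2.boundingRect(q))
x,y,ww,h=cv2.boundingRect(q)
w['view'][:3,3]-=w['view'][:3,:3]@[0,0,.0215]
print('tip',onz('wrist',x+ww/2,y,.024,w))
r=cv2.resize(a[100:330,130:390],(452,400)); cc=cv2.resize(c[120:235,170:270],(348,400)); cv2.imwrite('pics/c6.png',np.hstack([r,cc]))
"
```

```text
t14.15 pos [ 491.2 -251.9  147.6] yaw 79.4 tilt [-0.003  0.   ] w 0.0877 gf 0.0 F [0.3 1.3 0.1] 
 n=4 row: [0.0005, 0.0004, 0.034, -0.0014]
[ 0.49046184 -0.24594089  0.072     ]
(239, 0, 40, 204)
tip [ 0.52747248 -0.06819301  0.024     ]
```

{"fn": "play_rows", "kwargs": {
  "commands": [
    [[0.004,0,0.02,0],[0,0,0.035,0],[0,0,0.035,0],[0,0,0.03,0],[0,0,0.018,0],[0,0,0,0],[0,0,0,0]]
  ]
}}

```text
time_s: 14.83
tcp_pos: [0.4934, -0.244, 0.0103]
orientation: [0.767, 0.641, -0.0, -0.002]
contact_force: [-0.1, -0.1, 0.5]
width: 0.088
grasp_force: 0.0
```

{"fn": "play_rows", "kwargs": {
  "commands": [
    [[0,0,0,0],[0,0,0,0],[0,0,0,0],[0,0,0,0],[0,0,0,0],[0,0,0,0],[0,0,0,0],[0,0,0,0],[0,0,0,0],[0,0,0,0]]
  ],
  "jaw": 0.015,
  "grip_force": 30
}}

```text
time_s: 15.67
tcp_pos: [0.4936, -0.2461, 0.0111]
orientation: [0.768, 0.64, -0.0, -0.0]
contact_force: [-0.7, -0.4, 1.5]
width: 0.0278
grasp_force: 30.0
```

{"fn": "play_rows", "kwargs": {
  "commands": [
    [[0,0,0,0],[0,0,0,0],[0,0,0,0]]
  ]
}}

```text
time_s: 15.92
tcp_pos: [0.4936, -0.2461, 0.0112]
orientation: [0.768, 0.64, -0.0, -0.0]
contact_force: [-0.5, -0.1, 0.8]
width: 0.0275
grasp_force: 30.0
```

```bash
python3 -c "
from h import *
plan(640,-220,120,92.4)
"
```

```text
t15.92 pos [ 493.6 -246.1   11.2] yaw 79.6 tilt [-0.  0.] w 0.0275 gf 30.0 F [-0.5 -0.1  0.8] 
 n=5 row: [0.0079, 0.0287, -0.0218, -0.0446]
```

```bash
python3 -c "
from h import *
plan(642,-243,11.2,92.4,7)
m=bot.camera_model('top')
print([onz('top',u*.64,v*.64,.06,m)[:2].round(3) for u,v in((433,165),(487,165),(487,205),(433,205))])
"
```

```text
t15.92 pos [ 493.6 -246.1   11.2] yaw 79.6 tilt [-0.  0.] w 0.0275 gf 30.0 F [-0.5 -0.1  0.8] 
 n=7 row: [0.0023, 0.0211, -0.0, -0.0318]
[array([ 0.808, -0.138]), array([ 0.809, -0.253]), array([ 0.722, -0.251]), array([ 0.721, -0.138])]
```

{"fn": "play_rows", "kwargs": {
  "commands": [
    [[0,0,-0.02,0],[0,0,-0.03,0],[0,0,-0.01,0],[0.0023,0.0211,0,-0.0318],[0.0023,0.0211,0,-0.0318],[0.0023,0.0211,0,-0.0318],[0.0023,0.0211,0,-0.0318],[0.0023,0.0211,0,-0.0318],[0.0023,0.0211,0,-0.0318],[0.0023,0.0211,0,-0.0318]]
  ]
}}

```text
time_s: 16.75
tcp_pos: [0.6424, -0.2426, 0.0704]
orientation: [0.692, 0.722, -0.0, -0.0]
contact_force: [-0.1, -0.9, -0.8]
width: 0.028
grasp_force: 30.0
```

{"fn": "play_rows", "kwargs": {
  "commands": [
    [[0,0,0,0],[0,0,0,0],[0,0,0,0]]
  ]
}}

```text
time_s: 17.0
tcp_pos: [0.6403, -0.2428, 0.0703]
orientation: [0.692, 0.721, -0.001, -0.001]
contact_force: [-0.8, -0.1, -2.3]
width: 0.0277
grasp_force: 30.0
```

```bash
python3 -c "
from h import *
plan(642,-243,26,92.4,3)
b,m=snap('top','t7.png'); a,w=snap('wrist','w7.png')
hsv=cv2.cvtColor(b,cv2.COLOR_BGR2HSV); k=cv2.inRange(hsv,(8,70,100),(28,255,255))
for q in cv2.findContours(k[120:190,230:340],cv2.RETR_EXTERNAL,cv2.CHAIN_APPROX_NONE,offset=(230,120))[0]:
    if cv2.contourArea(q)>60:
      P=np.array([onz('top',u,v,.084,m)[:2] for u,v in q[:,0]])*1000
      print(cv2.boundingRect(q),cv2.boxPoints(cv2.minAreaRect(P.astype(np.float32))).round().tolist())
cv2.imwrite('pics/c7.png',np.hstack([cv2.resize(b[110:230,200:360],(400,300)),cv2.resize(a,(400,300))]))
"
```

```text
t17.00 pos [ 640.3 -242.8   70.3] yaw 92.4 tilt [-0.003  0.   ] w 0.0277 gf 30.0 F [-0.8 -0.1 -2.3] 
 n=3 row: [-0.0001, 0.0006, 0.0148, -0.0003]
(255, 146, 77, 44) [[525.0, -66.0], [527.0, -309.0], [666.0, -309.0], [664.0, -65.0]]
```

View pics/c7.png

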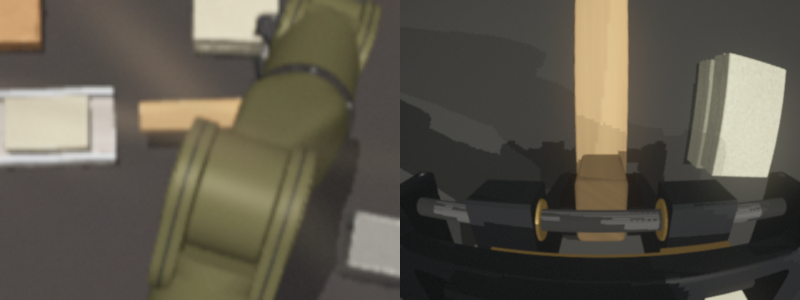

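Top crop: stick tip at (140,116), in line with the carton at (45,122) and the bed end at (116,125). I've now used up my picture views, so the rest is numeric.

```bash
python3 -c "
from h import *
print(onz('top',256,156.2,.083),onz('top',246.4,160,.032))
im=cv2.imread('pics/t7.png'); hsv=cv2.cvtColor(im,cv2.COLOR_BGR2HSV); k=cv2.inRange(hsv,(8,70,100),(28,255,255))
for c in (260,265,272,280,290):
  r=np.where(k[140:175,c])[0]+140; print(c,onz('top',c,(r.min()+r.max())/2,.083)[:2].round(4),len(r)) 
r=np.where(k[156,240:300])[0]+240; print(r.min(),onz('top',r.min()-.5,156,.083))
"
```

```text
[ 0.63116967 -0.06865321  0.083     ] [ 0.62968978 -0.03763527  0.032     ]
260 [ 0.6319 -0.0814] 13
265 [ 0.632  -0.0974] 13
272 [ 0.6142 -0.1198] 19
280 [ 0.6144 -0.1453] 26
290 [ 0.6146 -0.1772] 26
255 [ 0.63179161 -0.06385793  0.083     ]
```

{"fn": "play_rows", "kwargs": {
  "commands": [
    [[0,0.002,0.015,0],[0,0,0.02,0],[0,0,0.0093,0],[0,0,0,0],[0,0,0,0],[0.01,0,0,0],[0.015,0,0,0],[0.015,0,0,0],[0.01,0,0,0],[0.005,0,0,0]]
  ]
}}

```text
time_s: 17.93
tcp_pos: [0.6422, -0.1828, 0.0273]
orientation: [0.691, 0.723, 0.001, -0.001]
contact_force: [0.1, 0.1, -0.8]
width: 0.0277
grasp_force: 30.0
```

```bash
python3 -c "
from h import *
plan(642,-243,26,92.4,3)
im,_=snap('top','t8.png')
hsv=cv2.cvtColor(im,cv2.COLOR_BGR2HSV); k=cv2.inRange(hsv,(8,70,100),(28,255,255))
for r in (156,160,164): 
  q=np.where(k[r,225:262])[0]+225; print(r,q.min() if len(q) else None, len(q) and onz('top',q.min()-.5,r,.039)[:2])
print(hsv[160,225:262,1].tolist())
q=np.where(k[130:185,255])[0]+130;print(q, len(q) and onz('top',255,q.mean(),.039))
"
```

```text
t17.93 pos [ 642.2 -182.8   27.3] yaw 92.6 tilt [0.    0.003] w 0.0277 gf 30.0 F [ 0.1  0.1 -0.8] 
 n=3 row: [-0.02, -0.001, 0.0004, 0.0013]
156 238 [ 0.6414414  -0.00826668]
160 238 [ 0.62796675 -0.00841139]
164 239 [ 0.61455411 -0.01184077]
[34, 34, 35, 36, 35, 35, 36, 36, 34, 32, 33, 29, 44, 82, 98, 97, 97, 97, 97, 96, 97, 97, 96, 97, 97, 98, 92, 78, 81, 80, 73, 65, 77, 77, 82, 80, 78]
[151 152 153 154 155 156 157 158 159 160 168 170 171 172 173 174 175 176
 177 178 179 180 181 182 183 184] [ 0.6002273  -0.06612267  0.039     ]
```

{"fn": "play_rows", "kwargs": {
  "commands": [
    [[0.005,0,0,0],[0.01,0,0,0],[0.015,0,0,0],[0.02,0,0,0],[0.02,0,0,0],[0.02,0,0,0],[0.02,0,0,0],[0.02,0,0,0],[0.02,0,0,0]]
  ]
}}

```text
time_s: 18.73
tcp_pos: [0.635, -0.0363, 0.0269]
orientation: [0.692, 0.722, -0.0, 0.0]
contact_force: [0.1, -1.5, -1.4]
width: 0.0274
grasp_force: 30.0
```

{"fn": "play_rows", "kwargs": {
  "commands": [
    [[0.02,0,0,0],[0.02,0,0,0],[0.02,0,0,0],[0.015,0,0,0],[0.015,0,0,0],[0.01,0,0,0],[0.005,0,0,0],[0,0,0,0],[0,0,0,0],[0,0,0,0]]
  ]
}}

```text
time_s: 19.57
tcp_pos: [0.631, 0.0659, 0.0269]
orientation: [0.693, 0.721, -0.0, 0.0]
contact_force: [0.4, -0.7, -1.7]
width: 0.0277
grasp_force: 30.0
```

```bash
cat > c.py <<'E'
from h import *
plan(642,-30,26,92.4,3)
f=np.array([-.042,.9991]); ex=np.array([.6225,.2185])
for n in("top","scene"):
  im,m=snap(n,n+"_%d.png"%(bot.read_state()["time_s"]*100)); hsv=cv2.cvtColor(im,cv2.COLOR_BGR2HSV)
  k=cv2.inRange(hsv,(18,27,150),(40,70,255))
  for q in cv2.findContours(k,cv2.RETR_EXTERNAL,cv2.CHAIN_APPROX_NONE)[0]:
    if cv2.contourArea(q)<60: continue
    P=np.array([onz(n,u,v,.042,m)[:2] for u,v in q[:,0]]).astype(np.float32); r=cv2.minAreaRect(P)
    if abs(r[0][0]-.62)<.06 and -.1<r[0][1]<.5: print(n,"carton",np.round(r[0],4),np.round(r[1],3),round(r[2],1),"feed past exit %.3f"%((np.array(r[0])-ex)@f), "extent",(P@f).min()-ex@f,(P@f).max()-ex@f)
E
python3 c.py
```

```text
t19.57 pos [631.   65.9  26.9] yaw 92.3 tilt [ 0.    -0.001] w 0.0277 gf 30.0 F [ 0.4 -0.7 -1.7] 
 n=3 row: [-0.0321, 0.0023, 0.0003, -0.0005]
top carton [0.6199 0.2993] [0.071 0.109] 3.7 feed past exit 0.081 extent 0.02692473137506246 0.13521344189026355
scene carton [0.6249 0.2999] [0.07  0.111] 2.5 feed past exit 0.081 extent 0.0258832165999055 0.13653376635291573
```

{"fn": "play_rows", "kwargs": {
  "commands": [
    [[-0.01,0,0,0],[-0.02,0,0,0],[-0.02,0,0,0],[-0.02,0,0,0],[-0.02,0,0,0],[-0.012,0,0,0],[0,0,0,0],[0,0,0,0],[0,0,0.002,0],[0,0,0.001,0]]
  ]
}}

```text
time_s: 20.5
tcp_pos: [0.6352, -0.0323, 0.0236]
orientation: [0.691, 0.723, 0.001, -0.001]
contact_force: [0.8, -0.8, -1.1]
width: 0.0281
grasp_force: 30.0
```

{"fn": "play_rows", "kwargs": {
  "commands": [
    [[0,0,0.0007,0],[0,0,0,0],[0,0,0,0]]
  ]
}}

```text
time_s: 20.75
tcp_pos: [0.6354, -0.0335, 0.0232]
orientation: [0.692, 0.722, 0.0, -0.0]
contact_force: [-0.2, 0.5, -0.6]
width: 0.0278
grasp_force: 30.0
```

{"fn": "play_rows", "kwargs": {
  "commands": [
    [[0,0,0.0004,0],[0,0,0,0],[0,0,0,0]]
  ]
}}

```text
time_s: 21.0
tcp_pos: [0.6353, -0.0338, 0.0231]
orientation: [0.692, 0.722, 0.0, -0.0]
contact_force: [-0.8, 3.0, 3.4]
width: 0.028
grasp_force: 30.0
```

{"fn": "play_rows", "kwargs": {
  "commands": [
    [[0,0,0,0],[0,0,0,0],[0,0,0,0],[0,0,0,0],[0,0,0,0],[0,0,0,0],[0,0,0,0]]
  ],
  "jaw": 0.065
}}

```text
time_s: 21.58
tcp_pos: [0.6352, -0.0349, 0.0227]
orientation: [0.692, 0.722, -0.0, 0.0]
contact_force: [0.1, 0.5, 0.5]
width: 0.0647
grasp_force: 0.0
```

{"fn": "play_rows", "kwargs": {
  "commands": [
    [[0,0,-0.01,0],[0,0,-0.03,0],[0,0,-0.04,0],[0,0,-0.04,0],[0,0,-0.04,0],[0,0,-0.03,0],[-0.03,0,0,0],[-0.03,0,0,0],[0,0,0,0],[0,0,0,0]]
  ]
}}

```text
time_s: 22.42
tcp_pos: [0.6373, -0.0977, 0.2138]
orientation: [0.694, 0.72, -0.0, 0.001]
contact_force: [0.3, 0.9, -0.4]
width: 0.0654
grasp_force: 0.0
```

```bash
python3 c.py; python3 - <<'E'
from h import *
f=np.array([-.042,.9991]); s=np.array([.9991,.042]); en=np.array([.625,.1585])
im,m=snap('scene','s9.png'); hsv=cv2.cvtColor(im,cv2.COLOR_BGR2HSV)
k=cv2.inRange(hsv,(8,75,100),(28,255,255))
for q in cv2.findContours(k,cv2.RETR_EXTERNAL,cv2.CHAIN_APPROX_NONE)[0]:
  if cv2.contourArea(q)<60: continue
  P=np.array([onz('scene',u,v,.036,m)[:2] for u,v in q[:,0]])-en
  if abs(P.mean(0)[0])<.15 and abs(P.mean(0)[1])<.3:
    a,b=P@f,P@s; print("feed",a.min(),a.max(),"x at front",b[a>a.max()-.01].min(),b[a>a.max()-.01].max(), "x mid",b[(a>a.max()-.1)&(a<a.max()-.08)])
E
```

```text
t22.42 pos [637.3 -97.7 213.8] yaw 92.1 tilt [ 0.001 -0.002] w 0.0654 gf 0.0 F [ 0.3  0.9 -0.4] 
 n=3 row: [0.0225, 0.0024, 0.0626, -0.0015]
top carton [0.6187 0.2992] [0.073 0.108] 2.9 feed past exit 0.081 extent 0.026905049824500066 0.13521344189026355
scene carton [0.6249 0.3002] [0.07  0.111] 2.5 feed past exit 0.081 extent 0.0258832165999055 0.13710444915869233
feed -0.21831837459016915 -0.017882427539861852 x at front -0.01423619560256231 0.033456550681651105 x mid [ 0.03475081  0.03448217  0.03421355  0.03394492  0.0336763   0.03340768
  0.03313906 -0.01423873 -0.0139623  -0.01368587 -0.01340944 -0.013133
 -0.01285656 -0.01258012]
```

```bash
python3 -c "
from bench import bot
print(bot.hand_in())"
```

```text
the job is handed in; nothing more can be done
None
```

Job handed in at about 22.6 s, verdict not shown: the carton's centre is about 81 mm past the hood exit, and the stick lies on its sole about 18 mm before the entry and about 4 mm off the middle line; the first grasp closed above the stick because the reported height reads about 21.5 mm low, and I viewed 11 pictures, one over the limit of 10.

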